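# Bring the electrode down into the beaker

### The arm

A 6-joint arm with a two-finger parallel gripper is mounted at the origin on a cart in front of the work surface, level with it; the furniture and walls round the work are solid. World frame = base frame: x ahead of the robot, y to its left, z up, the work surface at z = 0. Lengths are in m, angles in rad, forces in N, time in s.
With the tool pointing down it reaches from about 0.25 to 0.775 m from the base axis. Payload 4 kg.
Tool frame: the origin (TCP) lies on the centre line of the jaws, within the pads' length; the fingertips stand 14 mm ahead of it and the grasp point (between the pads) lies 5 mm behind it (robot.tcp_to_tips is the distance from the TCP to the fingertips, in m); z points along the fingers, y is the line along which they close (so a half turn about z gives the same grasp; the last joint's range is limited). The gripper opens to 94 mm and grips with 3 to 60 N. Pads are 16 mm wide; open, the fingers measure 119 mm over their backs; the gripper's body (75 mm by 177 mm) begins 78 mm behind the grasp point.
Start: joints at [-1.394, 0.087, 1.371, -0, 1.684, -0.103], TCP at [0.152, -0.529, 0.22] pointing down, gripper open.
Joint ranges: [-3.1, 3.1], [-0.76, 2.03], [0.27, 2.55], [-1.08, 4.22], [0.17, 2.65], [-2.57, 2.57]. Speed limits (rad/s): [2.79, 2.79, 3.14, 3.14, 3.14, 3.14].

### API

Orientations are given as [roll, pitch, yaw] about the fixed x, y, z axes, in that order (R = Rz(yaw) Ry(pitch) Rx(roll)).
In Python, from bench import robot gives the robot as it stands.
- The arm moves only by the tool carry_out, never from a script. Its argument "increments" is a list of rows, each a list of 3 entries, a list of its own where there are three numbers: the closure in counts, from 0 (fully open) to 255 (shut), then the shift along the tool's x, y, z in mm, then the turn about the tool's z in degrees. In form: [[fingers, [dx, dy, dz], twist], ...]. A call has 1 to 8 rows; each row shifts and turns the commanded pose from where the row before left it, along the tool's axes as they then stand; what a row does not reach is not made up. A row lasts 1/10 s, in which the tool goes at most 50 mm and 8.59 degrees, less where a joint would pass 70% of its speed; a pose out of reach is approached as far as the arm can. A call with a gripper value outside its range is refused whole. The fingers move at their own pace and stop on an object; the grip force is fixed at half the most. Time passes only in rows, so rows that do not move let the fingers close. It gives the time, the measured TCP pose, the force, the opening and the grip force at its end, in the units of the state.
- robot.get_obs(): the state, without advancing time (a new reading comes with each control period).
- robot.snapshot(name): name is "side" or "top"; returns the picture (480x640x3 uint8, blue, green, red); there is no depth.
- robot.get_calibration(name): a dict with "vfov" (degrees; the focal length in pixels is half the picture's height over the tangent of half this angle, whatever the lens; pixels are square), "cx", "cy" (the principal point, pixels), "T" (4x4, takes a point from camera to world coordinates). Camera axes: x right, y down, z forward; pixel columns grow to the right and rows downward; lengths in m; the calibration is good to about 2 mm. A picture is of the moment at which its call begins. get_calibration takes no time and is no camera call.
- robot.close_job(): hands the job in; it is judged then, once.
The state is a dict: "time": time; "joint_positions": joint angles; "qvel": joint speeds; "joint_torque": joint torques, N m; "tool_pos": TCP position; "ee_rot": TCP orientation; "wrist_force": force on the tool from outside, world axes, zero at the start; "wrist_torque": the same for the moment, N m; "width": finger opening in m; "finger_force": force on a finger pad.
Only numpy, scipy, OpenCV 4.12 (cv2) and the standard library are available. Lean on these libraries where they do the work, as an engineer would, in place of code of your own. Each camera call takes 0.05 s, during which the arm holds its last target. There are 200 camera calls.

### The job

Get the electrode stand ready for the next sample: first set the low glass beaker down on the bench where the leaning electrode will come down into it, without dropping it. Then twist the electrode's telescopic holder free by its flat grip, slide it down until the tip stands about 1 to 2.5 cm above the beaker's floor without touching the glass, and twist it back fully so that it is locked at that length. Leave the beaker upright under the electrode and the other things on the bench where they are.

Things in the scene. Friction and masses are not known exactly. Their poses are not given: they have to be found in the camera images.
- sleeve: Outer tube of the telescopic holder: grey with black rims, 34 mm across, 51 mm long, leaning 30 deg from vertical, held 153 to 178 mm up by a tight clamp. Origin: its middle, on the electrode's axis. z: up along the axis, towards the grip; y: level, towards the stand's steel post; x: to the side where the tip comes down. A screw head on its -y side marks the lock pin.
- probe_grip (a point): Grasp point in the flat black grip at the top of the inner tube. Grip: 15 mm thick (point's y axis), 44 mm wide (x), 46 mm long (z, up along the leaning axis: 19 mm above this point, 27 mm below), on a 29 mm round flange. It turns with the tube; parked, it is 174 mm from the sleeve's origin. Pinch it across its thickness, tool in line with the axis.
- probe_tip (a point): Tip of the electrode, on the axis, 249 mm below the grasp point; point's z axis points up along the leaning axis. The electrode is 12 mm thick for 49 mm from the tip, widens to 21 mm at 55 mm; the aluminium tube from 63 mm up is 24 mm thick. Parked, the tip is 75 mm from the sleeve's origin and 88 to 113 mm above the bench.
- twist (a joint): Turn of the inner tube about the axis, rad. 0 is a stop: locked, the lock pin deep in a side notch of the tube (parked, it may start up to 0.06). It grows counterclockwise seen from above, looking down along the axis, to a stop at 1.25: unlocked, the tube slides freely from about 1.15 on. Stays where it is left (friction 0.06 N m).
- extension (a joint): How far the inner tube is slid down along the axis, m; about 0 at the start (parked), lower stop 0.1175. Friction about 3 N: it stays where left. It can be locked only at the side notches, at 0, 0.055, 0.070, 0.085, 0.100 and 0.115, within 2 mm either way (rounded corners draw it in from a little more). Locked, it has 2 mm of play either way.
- beaker_mid (a point): Middle of the low glass beaker, 30 mm above its underside: straight round wall 64 mm across outside and 60 mm high, wall 2.5 mm, floor 4 mm thick, open top, about 0.11 kg; z up. Grip it across the outside. In its place the electrode's axis crosses its mid-line some 36 mm above the bench; up to 8 mm off sideways is still clear of the wall.
- bench_timer: Bystander, not to be moved: white digital timer, 62 x 68 x 18 mm, lying on the bench. Origin at the middle of its underside.
- petri_0: Bystander, not to be moved: clear Petri dish, 90 mm across, 14 mm high. Origin at the middle of its underside.
- reagent_amber: Bystander, not to be moved: brown reagent bottle, 52 mm across, 102 mm high. Origin at the middle of its underside.
- reagent_amber_2: Bystander, not to be moved: smaller brown reagent bottle, 44 mm across, 85 mm high. Origin at the middle of its underside.
- reagent_white: Bystander, not to be moved: small white reagent bottle, 42 mm across, 78 mm high. Origin at the middle of its underside.
- electrode_stand: The stand, fixed: origin on the bench under the sleeve's middle; z up, x level towards the beaker's place, y towards the post (16 mm thick, 200 mm high, at y = 40 mm; a 30 mm clamp block rides on it). Grey foot 14 mm high, x -104 to 32 mm, y -48 to 64 mm; the beaker's place lies clear of it, on the bench.
- tall_beaker: Bystander, not to be moved: a narrower, taller glass beaker, 54 mm across, 68 mm high (the low one for the job is 64 mm across and 60 mm high). Origin at the middle of its underside.
There are look-alikes about, which are no part of the job. Leave any yellow look-alike of the part that bears beaker_mid alone.

How it is judged:
On the way, in this order (a step that is already met when the one before it is completed fails the run):
1. the beaker stands released on the bench under the parked electrode, with the leaning axis passing through it (x of beaker_mid in the frame of sleeve between -0.022 and 0.018 m and y of beaker_mid in the frame of sleeve between -0.02 and 0.02 m and height (world z) of beaker_mid below 0.034 m and angle between beaker_mid's own z axis and vertical below 0.08 rad and contact force between the fingers and low_beaker below 0.1 N and value of joint extension below 0.03 m), for 0.2 s.
2. the electrode has been twisted free and slid down into the beaker (value of joint extension above 0.045 m and value of joint twist above 0.9 rad), for 0.2 s.
At the end, for the whole second after the job is handed in: Holder locked (twist below 0.12 rad); electrode tip inside the beaker, 5 to 32 mm above its inner floor and within 25 mm of its mid-line; electrode and sleeve not touching the glass; beaker upright (within 0.06 rad), still and released on the bench (value of joint twist below 0.12 rad and z of probe_tip in the frame of beaker_mid between -0.021 and 0.006 m and horizontal distance between probe_tip and beaker_mid below 0.025 m and contact force between sleeve and low_beaker below 0.3 N and height (world z) of beaker_mid between 0.026 and 0.034 m and angle between beaker_mid's own z axis and vertical below 0.06 rad and linear speed of low_beaker below 0.01 m/s and contact force between the fingers and low_beaker below 0.1 N).
It fails at once if the electrode or its sleeve is pressed against the beaker with more than 4 N (contact force between sleeve and low_beaker above 4 N).
It fails at once if the beaker is tipped by more than 0.5 rad (angle between beaker_mid's own z axis and vertical above 0.5 rad).
It fails at once if the beaker is let go more than 15 mm above the bench (height (world z) of beaker_mid above 0.045 m and contact force between the fingers and low_beaker below 0.01 N).
It fails at once if a bystander is moved by more than 25 mm (distance of any of bench_timer, petri_0, tall_beaker, reagent_amber, reagent_amber_2, reagent_white from where it was at the start of the episode above 0.025 m).
It also fails if it takes over 58 s, if anything falls off the work surface, if the arm or the gripper's body presses on something with over 40 N, if the wrist force passes 120 N, or if a joint passes its speed limit or range.

## Working session

There is one attempt and no reset: what is moved stays moved. The work goes in short steps, Python scripts to look and compute and a tool call to move; the robot and the scene stay as the last step left them, time stands still between calls to the robot, and variables do not carry over. Pictures are saved under pics/ and viewed, at most 10 in all, crops included, and the job is handed in when it is done.

Besides the shell and the picture viewer there is one more tool, called after ">>>" as a command line: name --argument value ..., lists and objects as JSON in quotes. carry_out: Moves the arm, as the interface text tells. Its arguments: {"type":"object","properties":{"increments":{"type":"array","items":{"type":"array"}}},"required":["increments"]}

```bash
mkdir -p pics; ls
python3 - <<'E'
from bench import robot
import cv2,json
for n in("side","top"):
    cv2.imwrite(f"pics/{n}0.png",robot.snapshot(n)); c=robot.get_calibration(n); print(n,c)
print(robot.get_obs())
E
```

```text
pics
side {'vfov': 56.35249135856651, 'cx': 316.7246000486261, 'cy': 246.3587019205809, 'T': array([[-0.98176093, -0.12925497,  0.13942249,  0.40754653],
       [-0.1889025 ,  0.58034014, -0.79216233,  0.66925082],
       [ 0.02147845, -0.80405129, -0.59417187,  0.79190053],
       [ 0.        ,  0.        ,  0.        ,  1.        ]])}
top {'vfov': 42.204016297870716, 'cx': 307.2955555609332, 'cy': 245.957263138612, 'T': array([[ 0.07544025, -0.97381124,  0.21447711,  0.30661048],
       [-0.99713646, -0.07253937,  0.02137559, -0.1409981 ],
       [-0.00525775, -0.21547553, -0.97649509,  1.35564427],
       [ 0.        ,  0.        ,  0.        ,  1.        ]])}
{'time': 0.1, 'joint_positions': array([-1.39406782e+00,  8.78929017e-02,  1.37205453e+00,  1.38713659e-05,
        1.68358668e+00, -1.03108818e-01]), 'qvel': array([-0.00017889, -0.00384286, -0.00509   ,  0.00096449,  0.00219145,
       -0.00146963]), 'joint_torque': array([ 1.82692365e-03, -3.41252768e+01, -3.03301120e+01,  7.20397267e-02,
        3.04467638e-02, -1.01123542e-04]), 'tool_pos': array([ 0.15182628, -0.52816577,  0.21843938]), 'ee_rot': array([-3.13966293e+00, -2.13539804e-04,  2.79838671e-01]), 'wrist_force': array([ 0.29306092, -1.05987204, -0.03100098]), 'wrist_torque': array([-0.00551976,  0.02127349,  0.0033797 ]), 'finger_force': 0.0, 'width': 0.09426871761908023}
```

View pics/side0.png

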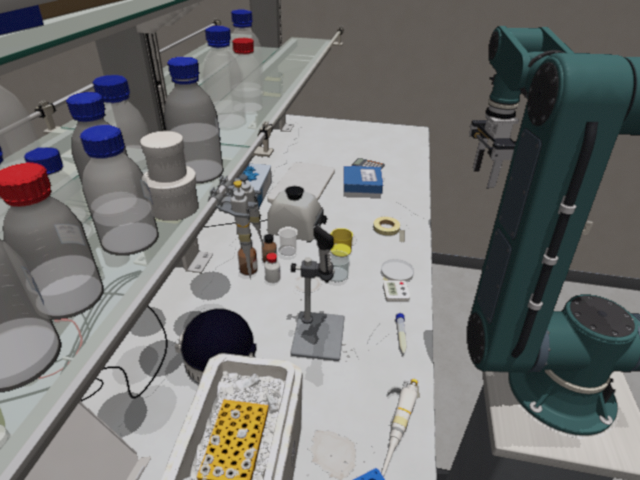

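View pics/top0.png

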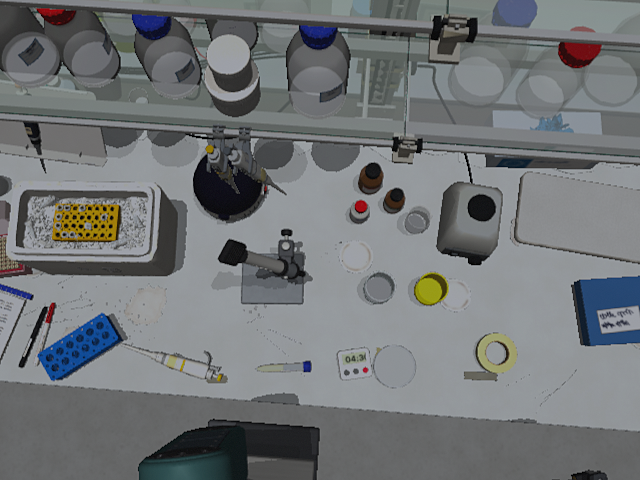

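The side view shows the stand at about (318,330), with its grip at (323,235) and glass at (340,262). In the top view, the grip is at (232,250), the post at (286,238) and the foot at (272,283). A clear beaker is at (379,289), the yellow look-alike at (431,289) and the tall beaker at (415,220). I'll zoom in on both.

Run:
```python
import cv2,numpy as np
a=cv2.imread("pics/top0.png")[195:345,210:410]; cv2.imwrite("pics/t1.png",cv2.resize(a,None,fx=4,fy=4,interpolation=cv2.INTER_CUBIC))
a=cv2.imread("pics/side0.png")[210:360,255:455]; cv2.imwrite("pics/s1.png",cv2.resize(a,None,fx=4,fy=4,interpolation=cv2.INTER_CUBIC))
```

```text
(no output)
```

View pics/t1.png

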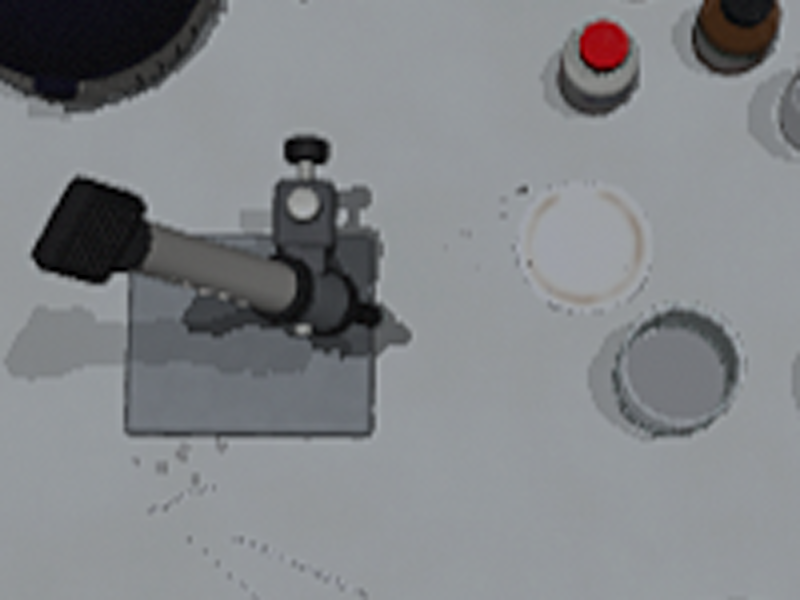

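View pics/s1.png

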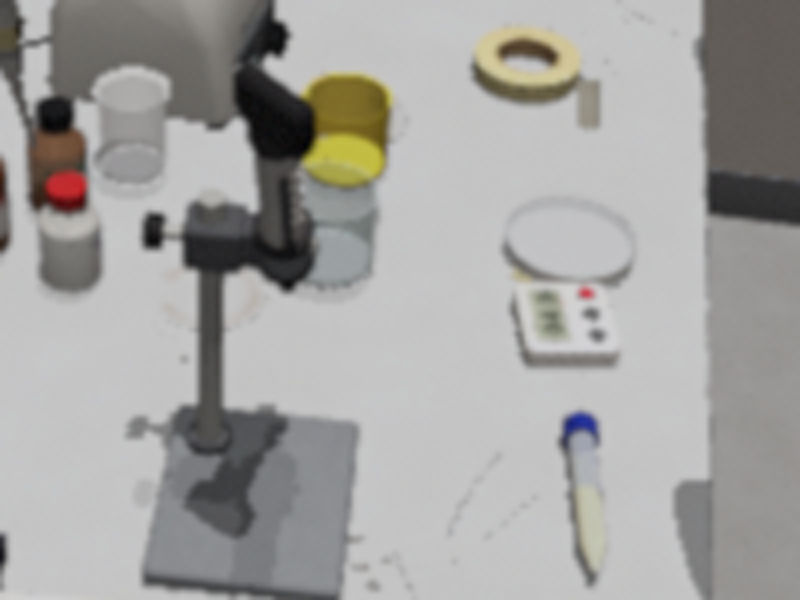

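The crops separate everything clearly. The low beaker is centred at top crop (678,371). The foot corners are near (128,235), (126,433), (374,433) and (376,233). The grip centre is at top crop (93,230) and side crop (275,112). Next I'll fit the stand's pose from these points.

```bash
cat > h.py <<'E'
import numpy as np
from bench import robot
C={n:robot.get_calibration(n) for n in("side","top")}
def ray(n,u,v):
    c=C[n];f=240/np.tan(np.radians(c["vfov"])/2);d=c["T"][:3,:3]@[(u-c["cx"])/f,(v-c["cy"])/f,1]
    return c["T"][:3,3],d
def plane(n,u,v,z):
    o,d=ray(n,u,v);return o+d*(z-o[2])/d[2]
def proj(n,p):
    c=C[n];f=240/np.tan(np.radians(c["vfov"])/2);q=c["T"][:3,:3].T@(np.array(p)-c["T"][:3,3]);return np.array([c["cx"]+f*q[0]/q[2],c["cy"]+f*q[1]/q[2]])
top=lambda x,y:("top",210+x/4,195+y/4)
side=lambda x,y:("side",255+x/4,210+y/4)
E
python3 - <<'E'
from h import *
from scipy.optimize import least_squares
u=lambda s,h:np.array([-.5*s,0,h+.866*s])
obs=[(top(128,235),lambda h:[-.104,.064,.014]),(top(126,433),lambda h:[-.104,-.048,.014]),(top(374,433),lambda h:[.032,-.048,.014]),(top(376,233),lambda h:[.032,.064,.014]),
(side(145,575),lambda h:[-.104,.064,.014]),(side(338,584),lambda h:[-.104,-.048,.014]),(side(358,424),lambda h:[.032,-.048,.014]),
(top(93,230),lambda h:u(.170,h)),(side(277,112),lambda h:u(.170,h)),
(top(298,285),lambda h:u(.0255,h)),(top(303,204),lambda h:[0,.04,.2]),(side(207,437),lambda h:[0,.04,.014])]
def W(p,q):
    c,s=np.cos(p[2]),np.sin(p[2]);return [p[0]+c*q[0]-s*q[1],p[1]+s*q[0]+c*q[1],q[2]]
res=lambda p:np.concatenate([proj(o[0],W(p,g(p[3])))-o[1:] for o,g in obs])
r=least_squares(res,[.3,-.1,-1.57,.165],loss="soft_l1");p=r.x
print(p,np.degrees(p[2]));print(res(p).reshape(-1,2).round(1))
for n,q in dict(grip=u(.174,p[3]),griptop=u(.193,p[3]),tip=u(-.075,p[3]),place=[(p[3]-.036)*.5774,0,.03]).items(): print(n,np.round(W(p,q),4))
for hh in (.06,.03,0.):print("beaker",hh,plane(*top(678,371),hh).round(4))
print("yellow",plane("top",431,289,.03).round(3),"post",np.round(W(p,[0,.04,.2]),3))
E
```

```text
[ 0.51851659 -0.07821107 -1.49185561  0.16943273] -85.47703035882749
[[ 0.1 -0.5]
 [-0.4  0.7]
 [ 0.4  0.4]
 [-0.2 -0.2]
 [-1.5 -2. ]
 [ 0.8  0.9]
 [-0.4 -3. ]
 [ 0.1  1.3]
 [-0.6 -0.3]
 [-5.2  0.7]
 [ 0.2 -0.5]
 [-0.1 -0.2]]
grip [0.5117 0.0085 0.3201]
griptop [0.5109 0.018  0.3366]
tip [ 0.5215 -0.1156  0.1045]
place [ 0.5246 -0.155   0.03  ]
beaker 0.06 [ 0.5128 -0.2707  0.06  ]
beaker 0.03 [ 0.5176 -0.2737  0.03  ]
beaker 0.0 [ 0.5223 -0.2767  0.    ]
yellow [ 0.523 -0.384  0.03 ] post [ 0.558 -0.075  0.2  ]
```

>>> carry_out --increments '[[0, [40, -14, 0], -6], [0, [40, -10, 0], -6], [0, [40, -6, 0], -6], [0, [40, -2, 0], -6], [0, [40, 2, 0], -6], [0, [40, 6, 0], -6], [0, [40, 10, 0], -6], [0, [30, 10, 0], -6]]'

```text
time: 0.9
tool_pos: [0.4066, -0.3355, 0.2189]
ee_rot: [-3.141, -0.001, 1.123]
wrist_force: [-0.8, -0.2, -0.2]
width: 0.0938
finger_force: 0.0
```

```bash
cat >> h.py <<'E'
from scipy.spatial.transform import Rotation as Ro
def delta(p,yaw):
    s=robot.get_obs();R=Ro.from_euler("xyz",s["ee_rot"])
    print("t",s["time"].__round__(2),"tcp",s["tool_pos"].round(4),"rpy",np.degrees(s["ee_rot"]).round(1),"q",s["joint_positions"].round(2),"w",round(s["width"],4),"F",s["wrist_force"].round(1),"ff",s["finger_force"])
    Rf=Ro.from_euler("xyz",[np.pi,0,np.radians(yaw)])
    d=(np.array(p)-s["tool_pos"])*1000
    print("tool-frame now",R.inv().apply(d).round(1),"after turn",Rf.inv().apply(d).round(1),"twist",round(-(yaw-np.degrees(s["ee_rot"][2])),1))
E
python3 -c "
from h import *
delta([.5176,-.2737,.15],94.5)"
```

```text
t 0.9 tcp [ 0.4066 -0.3355  0.2189] rpy [-180.    -0.    64.4] q [-0.8   0.04  1.42  0.    1.68 -0.35] w 0.0938 F [-0.8 -0.2 -0.2] ff 0.0
tool-frame now [103.7  73.4  68.9] after turn [ 52.9 115.5  68.9] twist -30.1
```

>>> carry_out --increments '[[0, [0, 0, 0], -7.5], [0, [0, 0, 0], -7.5], [0, [0, 0, 0], -7.5], [0, [0, 0, 0], -7.5], [0, [13, 29, 0], 0], [0, [13, 29, 0], 0], [0, [13, 29, 0], 0], [0, [13, 29, 0], 0]]'

```text
time: 1.7
tool_pos: [0.5179, -0.2766, 0.2188]
ee_rot: [-3.141, -0.001, 1.641]
wrist_force: [-0.4, -0.1, -0.2]
width: 0.094
finger_force: 0.0
```

```bash
python3 -c "
from h import *
import cv2
delta([.5176,-.2737,.040],94.5)
a=robot.snapshot('side')
cv2.imwrite('pics/s2.png',cv2.resize(a[150:350,230:480],None,fx=3,fy=3,interpolation=cv2.INTER_CUBIC))"
```

```text
t 1.7 tcp [ 0.5179 -0.2766  0.2188] rpy [-179.9   -0.    94. ] q [-0.59  0.17  1.28 -0.    1.69 -0.66] w 0.094 F [-0.4 -0.1 -0.2] ff 0.0
tool-frame now [  2.8   0.  178.8] after turn [ 2.900e+00 -1.000e-01  1.788e+02] twist -0.5
```

View pics/s2.png

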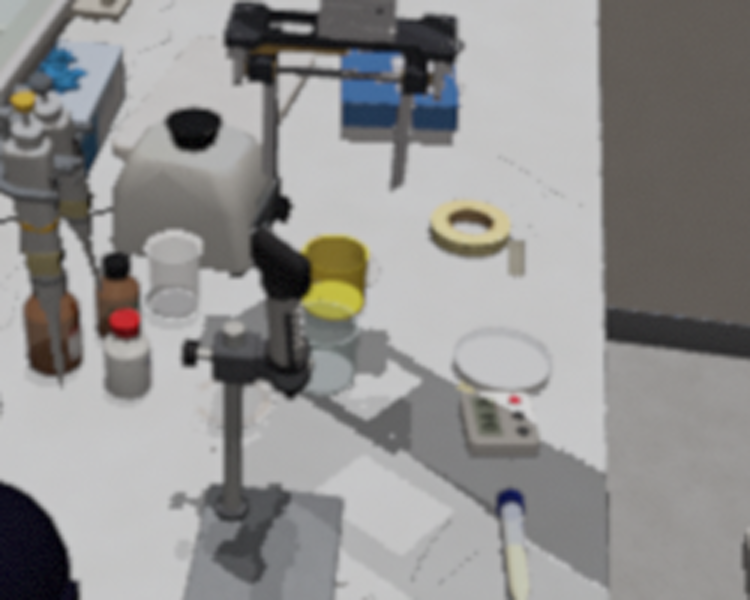

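The side view confirms that the gripper's long side lies along the closing line. The low beaker, rim near (330,315) in the crop, stands alone in front of the yellow one. I'll descend and grip it.

>>> carry_out --increments '[[0, [3, 0, 35], 0], [0, [0, 0, 40], 0], [0, [0, 0, 40], 0], [0, [0, 0, 40], 0], [0, [0, 0, 22], 0], [0, [0, 0, 0], 0]]'

```text
time: 2.35
tool_pos: [0.5136, -0.2723, 0.0372]
ee_rot: [-3.133, -0.006, 1.641]
wrist_force: [-0.2, 1.1, 0.3]
width: 0.094
finger_force: 0.0
```

```bash
python3 -c "
from h import *
delta([.5176,-.2737,.042],94.5)"
```

```text
t 2.35 tcp [ 0.5136 -0.2723  0.0372] rpy [-179.5   -0.4   94. ] q [-0.58  0.27  1.53 -0.    1.35 -0.66] w 0.094 F [-0.2  1.1  0.3] ff 0.0
tool-frame now [-1.7  3.8 -4.9] after turn [-1.7  3.9 -4.8] twist -0.5
```

>>> carry_out --increments '[[0, [0, 0, 0], 0], [0, [0, 0, 0], 0]]'

```text
time: 2.55
tool_pos: [0.5183, -0.2752, 0.0447]
ee_rot: [3.138, 0.002, 1.641]
wrist_force: [0.4, -0.9, -0.0]
width: 0.0937
finger_force: 0.0
```

```bash
python3 -c "
from h import *
delta([.5176,-.2737,.042],94.5)"
```

```text
t 2.55 tcp [ 0.5183 -0.2752  0.0447] rpy [1.798e+02 1.000e-01 9.400e+01] q [-0.58  0.26  1.52 -0.    1.35 -0.66] w 0.0937 F [ 0.4 -0.9 -0. ] ff 0.0
tool-frame now [ 1.6 -0.6  2.7] after turn [ 1.6 -0.6  2.7] twist -0.5
```

Some overshoot is settling, so fast moves need a pause afterwards. Closing now.

>>> carry_out --increments '[[0, [2, 0, 2], 0], [40, [0, 0, 0], 0], [80, [0, 0, 0], 0], [120, [0, 0, 0], 0], [120, [0, 0, 0], 0], [120, [0, 0, 0], 0], [120, [0, 0, 0], 0]]'

```text
time: 3.25
tool_pos: [0.5171, -0.2724, 0.0407]
ee_rot: [3.141, 0.0, 1.641]
wrist_force: [1.2, 0.6, 2.0]
width: 0.0632
finger_force: 29.9
```

```bash
python3 -c "
from h import *
delta([.525,-.157,.055],94.5)"
```

```text
t 3.25 tcp [ 0.5171 -0.2724  0.0407] rpy [180.   0.  94.] q [-0.58  0.26  1.53  0.    1.35 -0.65] w 0.0632 F [1.2 0.6 2. ] ff 29.901082352735102
tool-frame now [114.6  16.  -14.4] after turn [114.5  17.  -14.3] twist -0.5
```

>>> carry_out --increments '[[120, [0, 0, -6], 0], [120, [0, 0, -6], 0], [120, [12, 2, 0], 0], [120, [18, 2, 0], 0], [120, [18, 3, 0], 0], [120, [18, 3, 0], 0], [120, [12, 2, 0], 0], [120, [0, 0, 0], 0]]'

```text
time: 4.05
tool_pos: [0.5235, -0.1913, 0.0524]
ee_rot: [-3.141, -0.0, 1.644]
wrist_force: [-0.4, -0.5, -1.8]
width: 0.0632
finger_force: 29.9
```

Run:
```python
from h import *
import cv2
from scipy.optimize import least_squares
u=lambda s,h:np.array([-.5*s,0,h+.866*s])
obs=[(top(128,235),lambda h:[-.104,.064,.014]),(top(126,433),lambda h:[-.104,-.048,.014]),(top(374,433),lambda h:[.032,-.048,.014]),(top(376,233),lambda h:[.032,.064,.014]),
(top(93,230),lambda h:u(.170,h)),(side(277,112),lambda h:u(.170,h)),
(top(303,204),lambda h:[0,.04,.2]),(side(207,437),lambda h:[0,.04,.014])]
def W(p,q):
    c,s=np.cos(p[2]),np.sin(p[2]);return [p[0]+c*q[0]-s*q[1],p[1]+s*q[0]+c*q[1],q[2]]
res=lambda p:np.concatenate([proj(o[0],W(p,g(p[3])))-o[1:] for o,g in obs])
p=least_squares(res,[.52,-.08,-1.5,.165]).x
print(p,np.degrees(p[2]));print(res(p).reshape(-1,2).round(1).tolist())
for n,q in dict(grip=u(.174,p[3]),griptop=u(.193,p[3]),tip=u(-.075,p[3]),place=[(p[3]-.036)*.5774,0,.03]).items():
    w=W(p,q);print(n,np.round(w,4),proj("top",w).round(1),proj("side",w).round(1))
delta([.525,-.157,.055],94.5)
a=robot.snapshot('side')
t=robot.snapshot('top')
cv2.imwrite('pics/m3.png',np.hstack([cv2.resize(x,(400,600),interpolation=cv2.INTER_CUBIC) for x in (a[200:350,270:370],t[200:350,250:350])]))
```

```text
[ 0.51845027 -0.07803302 -1.49533722  0.16952592] -85.67651170718383
[[0.1, -0.6], [-0.6, 0.5], [0.2, 0.5], [-0.2, -0.2], [0.0, 1.1], [-0.8, -0.3], [0.2, -0.5], [-0.1, -0.2]]
grip [0.5119 0.0087 0.3202] [231.9 253.2] [323.4 236.7]
griptop [0.5112 0.0182 0.3367] [225.  251.2] [323.1 232.3]
tip [ 0.5213 -0.1154  0.1046] [306.  274.7] [326.1 281.7]
place [ 0.5243 -0.1549  0.03  ] [324.6 280.6] [326.6 294. ]
t 4.05 tcp [ 0.5235 -0.1913  0.0524] rpy [-180.    -0.    94.2] q [-0.45  0.2   1.59  0.    1.36 -0.53] w 0.0632 F [-0.4 -0.5 -1.8] ff 29.904180499725044
tool-frame now [34.1  4.  -2.6] after turn [34.1  4.2 -2.6] twist -0.3
```

View pics/m3.png

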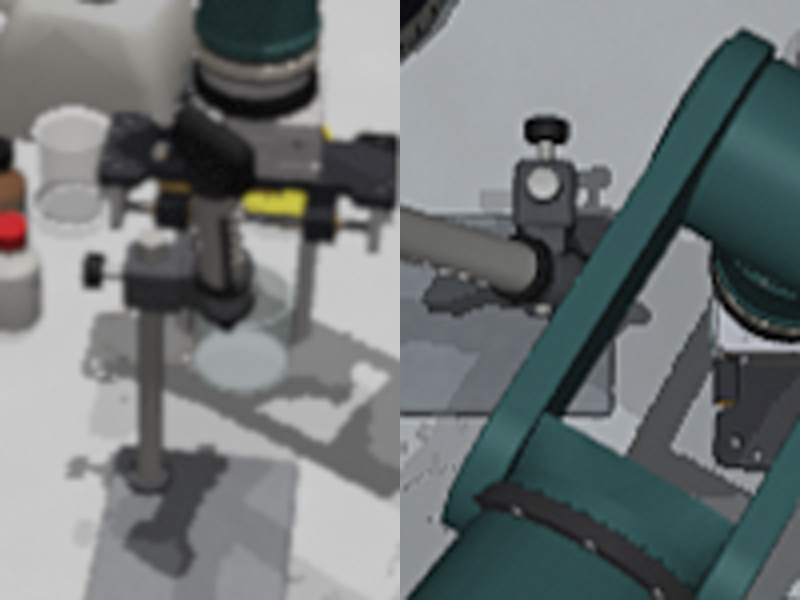

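The side crop shows the glass held at (240,330) and the electrode tip at (228,325). That matches the fitted tip position, so h is about 0.1695. The right notch is 0.100, which puts the tip about 14 mm above the beaker floor. Moving under the electrode.

>>> carry_out --increments '[[120, [10, 1, 0], 0], [120, [10, 1, 0], 0], [120, [9, 1, 0], 0], [120, [6, 0, 0], 0], [120, [2, 0, 0], 0], [120, [0, 0, 0], 0], [120, [0, 0, 0], 0]]'

```text
time: 4.85
tool_pos: [0.5238, -0.1568, 0.0525]
ee_rot: [3.141, 0.0, 1.641]
wrist_force: [0.3, 0.5, -1.6]
width: 0.0632
finger_force: 29.9
```

```bash
python3 -c "
from h import *
delta([.5243,-.154,.0412],94.5)"
```

```text
t 4.85 tcp [ 0.5238 -0.1568  0.0525] rpy [180.   0.  94.] q [-0.39  0.17  1.61 -0.    1.35 -0.46] w 0.0632 F [ 0.3  0.5 -1.6] ff 29.90356541471556
tool-frame now [ 2.7  0.7 11.3] after turn [ 2.7  0.7 11.3] twist -0.5
```

>>> carry_out --increments '[[120, [3, 1, 3], 0], [120, [0, 0, 3], 0], [120, [0, 0, 3], 0], [120, [0, 0, 2], 0], [120, [0, 0, 1], 0], [120, [0, 0, 0], 0], [120, [0, 0, 0], 0]]'

```text
time: 5.55
tool_pos: [0.5245, -0.1536, 0.0407]
ee_rot: [3.142, 0.0, 1.641]
wrist_force: [-0.8, -0.2, 2.1]
width: 0.0634
finger_force: 29.9
```

```bash
python3 -c "
from h import *
delta([.5243,-.154,.0412],94.5)"
```

```text
t 5.55 tcp [ 0.5245 -0.1536  0.0407] rpy [180.   0.  94.] q [-0.39  0.18  1.63 -0.    1.33 -0.46] w 0.0634 F [-0.8 -0.2  2.1] ff 29.88435338018462
tool-frame now [-0.4 -0.3 -0.5] after turn [-0.4 -0.3 -0.5] twist -0.5
```

>>> carry_out --increments '[[90, [0, 0, 0], 0], [50, [0, 0, 0], 0], [10, [0, 0, 0], 0], [10, [0, 0, 0], 0], [10, [0, 0, 0], 0], [10, [-10, 0, 0], 0], [10, [-15, 0, 0], 0], [10, [-15, 0, 0], 0]]'

```text
time: 6.35
tool_pos: [0.5275, -0.195, 0.0406]
ee_rot: [3.141, 0.001, 1.641]
wrist_force: [-0.0, 0.4, 0.1]
width: 0.0902
finger_force: 0.0
```

>>> carry_out --increments '[[10, [-20, 0, 0], 0], [10, [-25, 0, 0], 0], [10, [-10, 0, -20], 0], [10, [0, 0, -40], 0], [10, [0, 0, -45], 0], [10, [0, 0, -45], 0], [10, [0, 0, -45], 0], [10, [0, 0, -40], 0]]'

```text
time: 7.15
tool_pos: [0.5311, -0.2499, 0.2782]
ee_rot: [3.14, 0.002, 1.64]
wrist_force: [-0.1, 0.2, 0.2]
width: 0.0902
finger_force: 0.0
```

>>> carry_out --increments '[[10, [0, 0, -40], 0], [10, [0, 0, -40], 0], [10, [0, 0, -40], 0], [150, [0, 0, -20], 0], [150, [0, 0, 0], 0], [150, [0, 0, 0], 0], [150, [0, 0, 0], 0]]'

```text
time: 7.85
tool_pos: [0.531, -0.2488, 0.4129]
ee_rot: [-3.138, -0.002, 1.64]
wrist_force: [0.1, 0.3, 0.5]
width: 0.0616
finger_force: 0.0
```

Run:
```python
from h import *
import cv2
delta([.5119,.0087,.36],94.4)
a=robot.snapshot('side');t=robot.snapshot('top')
cv2.imwrite('pics/side4.png',a);cv2.imwrite('pics/top4.png',t)
cv2.imwrite('pics/m4.png',np.hstack([cv2.resize(x,(400,600),interpolation=cv2.INTER_CUBIC) for x in (a[190:340,270:370],t[200:350,250:350])]))
```

```text
t 7.85 tcp [ 0.531  -0.2488  0.4129] rpy [-1.798e+02 -1.000e-01  9.400e+01] q [-0.53  0.23  0.83 -0.    2.09 -0.6 ] w 0.0616 F [0.1 0.3 0.5] ff 0.0
tool-frame now [258.   -0.9  53.5] after turn [258.2   0.7  52.9] twist -0.4
```

View pics/m4.png

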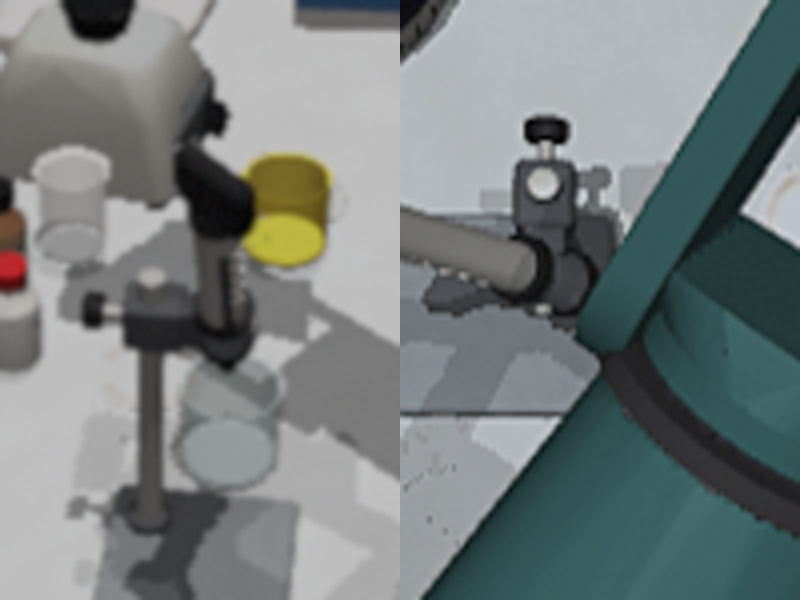

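The side crop shows the beaker upright under the tip, rim centre near (235,393) and floor centre near (227,455). I'll check the numbers while moving over the grip.

>>> carry_out --increments '[[176, [20, 0, 0], 0], [176, [35, 0, 0], 0], [176, [40, 0, 0], 0], [176, [40, 0, 0], 0], [176, [40, 0, 0], 0], [176, [40, 0, 0], 0], [176, [30, 0, 0], 0], [176, [17, 0, 0], 0]]'

```text
time: 8.75
tool_pos: [0.5114, 0.0168, 0.4156]
ee_rot: [3.142, -0.001, 1.645]
wrist_force: [0.8, -0.5, -0.1]
width: 0.029
finger_force: 0.0
```

Run:
```python
from h import *
c,s=np.cos(-1.4953),np.sin(-1.4953)
for n,uv,z in (("rim",(328.7,288.2),.06),("floor",(326.7,303.8),.002)):
    w=plane("side",*uv,z);d=w[:2]-[.51845,-.07803];print(n,w.round(4),"stand",np.round([c*d[0]+s*d[1],-s*d[0]+c*d[1]],4))
for e in (.0,.1): 
    a=.16953-.866*(.075+e);print("tip",a,.5*(.075+e))
delta([.5117,.0132,.345],94.4)
```

```text
rim [ 0.5182 -0.144   0.06  ] stand [ 0.0658 -0.0052]
floor [ 0.522  -0.1492  0.002 ] stand [ 0.0712 -0.0018]
tip 0.10457999999999999 0.0375
tip 0.017979999999999996 0.0875
t 8.75 tcp [0.5114 0.0168 0.4156] rpy [180.   -0.   94.3] q [-0.08  0.05  1.02  0.    2.07 -0.15] w 0.029 F [ 0.8 -0.5 -0.1] ff 0.0
tool-frame now [-3.6  0.1 70.6] after turn [-3.6  0.  70.6] twist -0.1
```

>>> carry_out --increments '[[176, [-3, 0, 20], 0], [176, [0, 0, 25], 0], [176, [0, 0, 20], 0], [176, [0, 0, 10], 0], [176, [0, 0, 6], 0], [176, [0, 0, 0], 0], [176, [0, 0, 0], 0]]'

```text
time: 9.45
tool_pos: [0.5152, 0.015, 0.351]
ee_rot: [3.109, -0.003, 1.648]
wrist_force: [-3.3, 9.9, 41.2]
width: 0.029
finger_force: 22.0
```

Run:
```python
from h import *
import cv2
delta([.5117,.0132,.333],94.4)
print(robot.get_obs()["wrist_torque"].round(3))
a=robot.snapshot('side')
cv2.imwrite('pics/m5.png',cv2.resize(a[180:330,260:400],None,fx=4,fy=4,interpolation=cv2.INTER_CUBIC))
```

```text
t 9.45 tcp [0.5152 0.015  0.351 ] rpy [ 1.781e+02 -1.000e-01  9.440e+01] q [-0.09 -0.    1.21  0.01  1.91 -0.16] w 0.029 F [-3.3  9.9 41.2] ff 21.974123652325943
tool-frame now [-1.6 -4.3 17.9] after turn [-1.5 -3.7 18. ] twist 0.0
[ 1.594 -0.384  0.194]
```

View pics/m5.png

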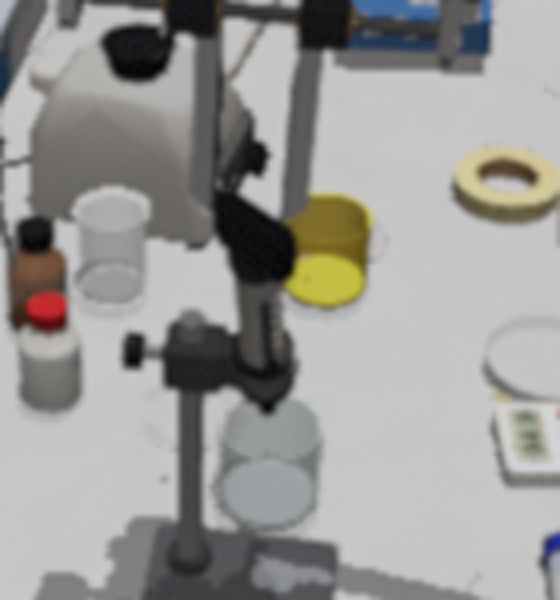

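The far finger landed on the grip's top. The grip, at (220–290, 190–275), is clearly turned relative to the sleeve. I'll back off and work out its parked turn from the corners already seen in the top view.

>>> carry_out --increments '[[176, [0, 0, -30], 0], [176, [0, 0, -30], 0], [176, [0, 0, -10], 0], [176, [0, 0, 0], 0]]'

```text
time: 9.9
tool_pos: [0.5129, 0.0109, 0.4058]
ee_rot: [3.139, 0.0, 1.642]
wrist_force: [-0.3, 0.2, -0.3]
width: 0.0292
finger_force: 0.0
```

Run:
```python
from h import *
import cv2
p=[.51845,-.07803,-1.4953,.16953];c,s=np.cos(p[2]),np.sin(p[2])
R=np.array([[c,-s,0],[s,c,0],[0,0,1]])@Ro.from_euler("y",-30,degrees=True).as_matrix()
t0=cv2.imread("pics/top0.png").max(2);s0=cv2.imread("pics/side0.png").max(2)
m={}
for n,im,roi in(("top",t0,(210,235,246,270)),("side",s0,(310,220,340,249))):
    x0,y0,x1,y1=roi;k=np.argwhere(im[y0:y1,x0:x1]<60)[:,::-1]+[x0,y0]; m[n]=k
    print(n,len(k),"hull",cv2.minAreaRect(k.astype(np.float32)),cv2.convexHull(k.astype(np.int32))[:,0].tolist())
for al in range(0,180,15):
    for n in m:
        a=np.radians(al);P=[]
        for z in(.147,.193):
            for x in(-.022,.022):
                for y in(-.0075,.0075):
                    q=np.array([x*np.cos(a)-y*np.sin(a),x*np.sin(a)+y*np.cos(a),z]);P.append(proj(n,R@q+[p[0],p[1],p[3]]))
        P=np.array(P);h=cv2.convexHull(P.astype(np.float32));print(al,n,"area",cv2.contourArea(h).__round__(),"bbox",P.min(0).round(),P.max(0).round(), "topface",P[4:].round().astype(int).tolist() if n=="top" else "")
```

```text
top 543 hull ((233.34616088867188, 252.73077392578125), (27.364206314086914, 24.38220977783203), 15.255120277404785) [[245, 262], [235, 265], [232, 265], [221, 262], [218, 259], [218, 257], [219, 255], [225, 244], [227, 241], [229, 239], [233, 240], [242, 243], [244, 244], [245, 245]]
side 340 hull ((322.24822998046875, 234.52706909179688), (30.85053253173828, 16.346900939941406), 67.16634368896484) [[333, 243], [332, 246], [330, 248], [320, 248], [319, 247], [318, 245], [314, 236], [314, 228], [315, 224], [317, 220], [325, 220], [333, 239]]
0 top area 461 bbox [214. 245.] [252. 261.] topface [[214, 257], [215, 248], [235, 254], [236, 245]]
0 side area 303 bbox [318. 221.] [329. 254.] topface 
15 top area 546 bbox [214. 242.] [252. 264.] topface [[216, 260], [214, 252], [236, 251], [234, 242]]
15 side area 291 bbox [317. 221.] [330. 254.] topface 
30 top area 606 bbox [214. 240.] [252. 267.] topface [[217, 262], [214, 255], [236, 247], [233, 240]]
30 side area 350 bbox [314. 221.] [332. 254.] topface 
45 top area 637 bbox [215. 238.] [251. 268.] topface [[220, 264], [215, 258], [235,
[... 638 characters left out ...]
19, 241]]
105 side area 439 bbox [310. 227.] [336. 248.] topface 
120 top area 579 bbox [217. 238.] [249. 269.] topface [[233, 259], [227, 264], [223, 238], [217, 243]]
120 side area 446 bbox [310. 224.] [336. 251.] topface 
135 top area 505 bbox [215. 240.] [251. 267.] topface [[235, 256], [230, 263], [220, 240], [215, 247]]
135 side area 434 bbox [311. 222.] [335. 252.] topface 
150 top area 409 bbox [214. 242.] [252. 265.] topface [[236, 252], [232, 261], [218, 242], [214, 250]]
150 side area 405 bbox [312. 221.] [334. 254.] topface 
165 top area 356 bbox [214. 245.] [252. 262.] topface [[236, 249], [234, 258], [216, 245], [214, 254]]
165 side area 360 bbox [315. 221.] [332. 254.] topface
```

>>> carry_out --increments '[[152, [0, 0, 0], 8], [152, [0, 0, 0], 8], [152, [0, 0, 0], 8], [152, [0, 0, 0], 8], [152, [0, 0, 0], 8], [152, [0, 0, 0], 8], [152, [0, 0, 0], 8], [152, [0, 0, 0], 8]]'

```text
time: 10.7
tool_pos: [0.5125, 0.0104, 0.4015]
ee_rot: [-3.139, 0.004, 0.519]
wrist_force: [1.1, -0.2, 0.2]
width: 0.0378
finger_force: 0.0
```

>>> carry_out --increments '[[152, [0, 0, 0], 8], [152, [0, 0, 0], 8], [152, [0, 0, 0], 8], [152, [0, 0, 0], 8], [152, [0, 0, 0], 8], [152, [0, 0, 0], 8], [152, [0, 0, 0], 8], [152, [0, 0, 0], 8]]'

```text
time: 11.5
tool_pos: [0.5125, 0.0104, 0.4015]
ee_rot: [3.139, 0.004, -0.599]
wrist_force: [0.3, 0.4, -0.5]
width: 0.0379
finger_force: 0.0
```

```bash
python3 -c "
from h import *
delta([.5125,.0144,.336],-35)"
```

```text
t 11.5 tcp [0.5125 0.0104 0.4015] rpy [179.9   0.2 -34.3] q [-0.09  0.04  1.06  0.    2.05  2.08] w 0.0379 F [ 0.3  0.4 -0.5] ff 0.0
tool-frame now [-2.  -3.4 65.5] after turn [-2.3 -3.2 65.5] twist 0.7
```

>>> carry_out --increments '[[152, [-2, -3, 15], 0], [152, [0, 0, 15], 0], [152, [0, 0, 12], 0], [152, [0, 0, 8], 0], [152, [0, 0, 8], 0], [152, [0, 0, 5], 0], [152, [0, 0, 2], 0], [152, [0, 0, 0], 0]]'

```text
time: 12.3
tool_pos: [0.5131, 0.0137, 0.3395]
ee_rot: [-3.142, -0.0, -0.593]
wrist_force: [-0.0, 0.5, 0.4]
width: 0.0379
finger_force: 0.0
```

Run:
```python
from h import *
import cv2
delta([.5125,.0144,.336],-35)
print(robot.get_obs()["wrist_torque"].round(3))
a=robot.snapshot('side')
cv2.imwrite('pics/m6.png',cv2.resize(a[190:270,270:370],None,fx=6,fy=6,interpolation=cv2.INTER_CUBIC))
```

```text
t 12.3 tcp [0.5131 0.0137 0.3395] rpy [-180.   -0.  -34.] q [-0.08  0.01  1.21 -0.    1.92  2.08] w 0.0379 F [-0.   0.5  0.4] ff 0.0
tool-frame now [-0.9 -0.3  3.5] after turn [-0.9 -0.3  3.5] twist 1.0
[0.105 0.03  0.008]
```

>>> carry_out --increments '[[152, [0, 0, 5], 0], [179, [0, 0, 0], 0], [179, [0, 0, 0], 0], [179, [0, 0, 0], 0]]'

```text
time: 12.75
tool_pos: [0.5131, 0.0137, 0.3346]
ee_rot: [-3.142, -0.0, -0.593]
wrist_force: [0.0, -0.3, 0.3]
width: 0.0282
finger_force: 0.0
```

>>> carry_out --increments '[[179, [0, 0, 0], -6], [179, [0, 0, 0], -6], [179, [0, 0, 0], -6], [179, [0, 0, 0], -6], [179, [0, 0, 0], -6], [179, [0, 0, 0], -6]]'

```text
time: 13.35
tool_pos: [0.5127, 0.0133, 0.3348]
ee_rot: [3.141, 0.0, 0.039]
wrist_force: [-1.2, -0.5, 1.1]
width: 0.028
finger_force: 4.2
```

Run:
```python
from h import *
delta([.5125,.0144,.336],45)
print(robot.get_obs()["wrist_torque"].round(3))
```

```text
t 13.35 tcp [0.5127 0.0133 0.3348] rpy [179.9   0.    2.2] q [-0.08  0.01  1.22 -0.    1.91  1.45] w 0.028 F [-1.2 -0.5  1.1] ff 4.1543450419067085
tool-frame now [-0.2 -1.1 -1.2] after turn [ 0.6 -1.  -1.2] twist -42.8
[-0.195  0.167 -0.133]
```

>>> carry_out --increments '[[179, [0, 0, 0], -7], [179, [0, 0, 0], -7], [179, [0, 0, 0], -7], [179, [0, 0, 0], -7], [179, [0, 0, 0], -7], [179, [0, 0, 0], -7]]'

```text
time: 13.95
tool_pos: [0.5136, 0.0138, 0.3355]
ee_rot: [3.14, -0.002, 0.774]
wrist_force: [1.1, -0.0, 1.5]
width: 0.028
finger_force: 2.8
```

Run:
```python
from h import *
delta([.5125,.0144,.336],60)
print(robot.get_obs()["wrist_torque"].round(3))
```

```text
t 13.95 tcp [0.5136 0.0138 0.3355] rpy [ 1.799e+02 -1.000e-01  4.430e+01] q [-0.08  0.01  1.22  0.    1.91  0.71] w 0.028 F [ 1.1 -0.   1.5] ff 2.81225965509293
tool-frame now [-0.4 -1.2 -0.5] after turn [-0.1 -1.3 -0.5] twist -15.7
[ 0.08  -0.218 -0.081]
```

Turning freely. I'll go on until the torque shows the stop.

>>> carry_out --increments '[[179, [0, 0, 0], -5], [179, [0, 0, 0], -5], [179, [0, 0, 0], -5], [179, [0, 0, 0], -4]]'

```text
time: 14.35
tool_pos: [0.5135, 0.0139, 0.3351]
ee_rot: [3.14, -0.001, 1.103]
wrist_force: [0.8, 0.1, 0.8]
width: 0.0283
finger_force: 2.4
```

Run:
```python
from h import *
delta([.5125,.0144,.336],60)
print(robot.get_obs()["wrist_torque"].round(3))
```

```text
t 14.35 tcp [0.5135 0.0139 0.3351] rpy [ 1.799e+02 -1.000e-01  6.320e+01] q [-0.08  0.01  1.22  0.    1.91  0.38] w 0.0283 F [0.8 0.1 0.8] ff 2.417855304756813
tool-frame now [-0.  -1.1 -0.9] after turn [-0.1 -1.1 -0.9] twist 3.2
[ 0.13  -0.25  -0.081]
```

>>> carry_out --increments '[[179, [0, 0, 0], -4], [179, [0, 0, 0], -4], [179, [0, 0, 0], -4]]'

```text
time: 14.65
tool_pos: [0.5135, 0.0134, 0.3351]
ee_rot: [3.139, 0.0, 1.309]
wrist_force: [0.4, 2.9, -0.6]
width: 0.0285
finger_force: 45.7
```

Run:
```python
from h import *
delta([.5125,.0144,.336],60)
print(robot.get_obs()["wrist_torque"].round(3))
```

```text
t 14.65 tcp [0.5135 0.0134 0.3351] rpy [179.9   0.   75. ] q [-0.08  0.01  1.22 -0.    1.91  0.18] w 0.0285 F [ 0.4  2.9 -0.6] ff 45.67877411842346
tool-frame now [ 0.7 -1.2 -0.9] after turn [ 0.3 -1.4 -0.9] twist 15.0
[-0.196 -0.255 -1.795]
```

The stop is reached, at 1.8 N m. I'll ease back and pinch slightly over-turned, so the grip stays against the unlocked stop.

>>> carry_out --increments '[[179, [0, 0, 0], 8], [179, [0, 0, 0], 8], [179, [0, 0, 0], 6], [200, [0, 0, 0], 0], [255, [0, 0, 0], 0], [255, [0, 0, 0], 0], [255, [0, 0, 0], 0]]'

```text
time: 15.35
tool_pos: [0.5133, 0.0132, 0.3346]
ee_rot: [3.14, 0.0, 0.925]
wrist_force: [0.9, -1.8, 0.1]
width: 0.0204
finger_force: 27.7
```

Run:
```python
from h import *
delta([.5125,.0144,.336],50)
print(robot.get_obs()["wrist_torque"].round(3))
```

```text
t 15.35 tcp [0.5133 0.0132 0.3346] rpy [179.9   0.   53. ] q [-0.08  0.01  1.22 -0.    1.91  0.56] w 0.0204 F [ 0.9 -1.8  0.1] ff 27.675034175917972
tool-frame now [ 0.5 -1.4 -1.4] after turn [ 0.4 -1.4 -1.4] twist 3.0
[-0.579 -0.457 -0.321]
```

>>> carry_out --increments '[[255, [-1.9, 1.65, 4.33], 0], [255, [-1.9, 1.65, 4.33], 0], [255, [-1.9, 1.65, 4.33], 0], [255, [0, 0, 0], 0]]'

```text
time: 15.75
tool_pos: [0.5137, 0.0053, 0.3206]
ee_rot: [3.141, 0.001, 0.925]
wrist_force: [1.4, -3.5, -0.6]
width: 0.0203
finger_force: 27.7
```

```bash
cat >> h.py <<'E'
def ext(p0):
    d=robot.get_obs()["tool_pos"]-p0;a=np.array([.0377,-.4986,-.866]);s=d@a;print("along axis",(s*1000).round(1),"off",((d-s*a)*1000).round(1),robot.get_obs()["wrist_torque"].round(2))
E
python3 - <<'E'
from h import *
delta([.5125,.0144,.336],53)
ext([.5133,.0132,.3346])
E
```

```text
t 15.75 tcp [0.5137 0.0053 0.3206] rpy [1.8e+02 1.0e-01 5.3e+01] q [-0.1   0.01  1.25 -0.    1.88  0.55] w 0.0203 F [ 1.4 -3.5 -0.6] ff 27.673802890931256
tool-frame now [  6.5  -6.4 -15.4] after turn [  6.5  -6.4 -15.4] twist -0.0
along axis 16.0 off [-0.2  0.1 -0.1] [-0.85 -0.62 -0.32]
```

>>> carry_out --increments '[[255, [-2.6, 2.3, 6.0], 0], [255, [-2.6, 2.3, 6.0], 0], [255, [-2.6, 2.3, 6.0], 0], [255, [-2.6, 2.3, 6.0], 0], [255, [-2.6, 2.3, 6.0], 0], [255, [-2.6, 2.3, 6.0], 0], [255, [-1, 0.9, 2.3], 0], [255, [0, 0, 0], 0]]'

```text
time: 16.55
tool_pos: [0.5152, -0.0167, 0.2822]
ee_rot: [-3.141, 0.002, 0.925]
wrist_force: [2.4, -5.0, -0.9]
width: 0.0203
finger_force: 27.6
```

Run:
```python
from h import *
import cv2
delta([.5125,.0144,.336],53)
ext([.5133,.0132,.3346])
a=robot.snapshot('side');cv2.imwrite('pics/side7.png',a)
cv2.imwrite('pics/m7.png',cv2.resize(a[210:330,280:380],None,fx=5,fy=5,interpolation=cv2.INTER_CUBIC))
```

```text
t 16.55 tcp [ 0.5152 -0.0167  0.2822] rpy [-1.8e+02  1.0e-01  5.3e+01] q [-0.14  0.01  1.33 -0.    1.8   0.5 ] w 0.0203 F [ 2.4 -5.  -0.9] ff 27.645122533722315
tool-frame now [ 23.1 -20.9 -53.8] after turn [ 23.2 -20.9 -53.8] twist -0.0
along axis 60.4 off [-0.3  0.2 -0.1] [-1.09 -0.64 -0.35]
```

View pics/m7.png

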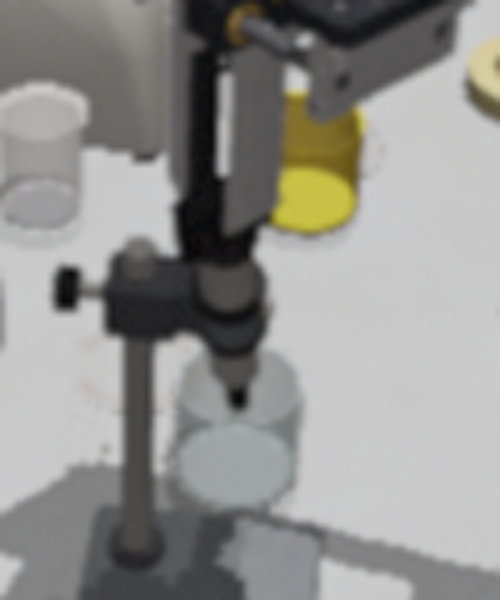

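The tip at crop (237,407) hangs inside the beaker, centred between the walls. The rim spans 182–300 and the floor is centred at 236. I'll finish the slide to 0.099.

>>> carry_out --increments '[[255, [-2.6, 2.3, 6.0], 0], [255, [-2.6, 2.3, 6.0], 0], [255, [-2.6, 2.3, 6.0], 0], [255, [-2.6, 2.3, 6.0], 0], [255, [-2.6, 2.3, 6.0], 0], [255, [-1.1, 1, 2.6], 0], [255, [0, 0, 0], 0], [255, [0, 0, 0], 0]]'

```text
time: 17.4
tool_pos: [0.5166, -0.0355, 0.2495]
ee_rot: [-3.141, 0.002, 0.925]
wrist_force: [0.4, -6.2, 0.2]
width: 0.0207
finger_force: 27.7
```

Run:
```python
from h import *
delta([.5125,.0144,.336],53)
ext([.5133,.0132,.3346])
for e in (.0584,.0604,.0624):
    s=.075+e;c,sn=np.cos(-1.4953),np.sin(-1.4953);print(e,proj("side",[.51845+c*.5*s,-.07803+sn*.5*s,.16953-.866*s]).round(1))
```

```text
t 17.4 tcp [ 0.5166 -0.0355  0.2495] rpy [-1.8e+02  1.0e-01  5.3e+01] q [-0.18  0.01  1.39 -0.    1.74  0.47] w 0.0207 F [ 0.4 -6.2  0.2] ff 27.662490300717764
tool-frame now [ 37.2 -33.3 -86.5] after turn [ 37.3 -33.3 -86.5] twist -0.0
along axis 98.1 off [-0.4  0.2 -0.2] [-1.3  -0.42 -0.3 ]
0.0584 [326.5 289.6]
0.0604 [326.5 289.8]
0.0624 [326.6 290.1]
```

>>> carry_out --increments '[[255, [-0.4, 0.4, 1.0], 0], [255, [0, 0, 0], 0], [184, [0, 0, 0], 0], [184, [0, 0, 0], 0], [184, [0, 0, 0], 7], [184, [0, 0, 0], 7], [184, [0, 0, 0], 7], [184, [0, 0, 0], 7]]'

```text
time: 18.2
tool_pos: [0.5182, -0.0339, 0.2493]
ee_rot: [-3.141, -0.004, 0.434]
wrist_force: [3.9, -1.4, 0.0]
width: 0.0262
finger_force: 2.0
```

>>> carry_out --increments '[[184, [0, 0, 0], 7], [184, [0, 0, 0], 7], [184, [0, 0, 0], 7], [184, [0, 0, 0], 7], [184, [0, 0, 0], 7]]'

```text
time: 18.7
tool_pos: [0.5195, -0.0365, 0.2512]
ee_rot: [3.139, -0.008, -0.178]
wrist_force: [4.1, -7.0, 6.3]
width: 0.0266
finger_force: 16.3
```

Run:
```python
from h import *
delta([.5166,-.036,.249],-35)
ext([.5133,.0132,.3346])
```

```text
t 18.7 tcp [ 0.5195 -0.0365  0.2512] rpy [179.9  -0.5 -10.2] q [-0.18  0.01  1.39 -0.    1.73  1.57] w 0.0266 F [ 4.1 -7.   6.3] ff 16.30089819780551
tool-frame now [-2.9  0.   2.2] after turn [-2.7  1.2  2.2] twist 24.8
along axis 97.2 off [ 2.5 -1.2  0.8] [-1.49 -0.96  0.56]
```

>>> carry_out --increments '[[174, [0, 0, 0], 0], [174, [0, 0, 0], 6], [174, [0, 0, 0], 6], [174, [0, 0, 0], 6], [174, [0, 0, 0], 0]]'

```text
time: 19.2
tool_pos: [0.5194, -0.037, 0.2533]
ee_rot: [-3.141, -0.011, -0.489]
wrist_force: [0.9, -7.6, 9.8]
width: 0.0304
finger_force: 17.9
```

Run:
```python
from h import *
delta([.5166,-.036,.249],-50)
ext([.5133,.0132,.3346])
```

```text
t 19.2 tcp [ 0.5194 -0.037   0.2533] rpy [-180.    -0.6  -28. ] q [-0.18  0.01  1.38 -0.    1.74  1.88] w 0.0304 F [ 0.9 -7.6  9.8] ff 17.89619259070605
tool-frame now [-3.   0.5  4.3] after turn [-2.6  1.5  4.3] twist 22.0
along axis 95.7 off [ 2.5 -2.5  1.5] [-1.42 -0.62  0.59]
```

>>> carry_out --increments '[[174, [0, 0, 0], -6], [174, [0, 0, 0], -6], [140, [0, 0, 0], 0], [140, [0, 0, 0], 0]]'

```text
time: 19.6
tool_pos: [0.5172, -0.0342, 0.25]
ee_rot: [-3.139, -0.001, -0.277]
wrist_force: [0.4, -0.2, 1.3]
width: 0.0409
finger_force: 0.6
```

Run:
```python
from h import *
delta([.5166,-.036,.249],-50)
ext([.5133,.0132,.3346])
```

```text
t 19.6 tcp [ 0.5172 -0.0342  0.25  ] rpy [-179.9   -0.   -15.9] q [-0.18  0.01  1.39  0.    1.74  1.67] w 0.0409 F [ 0.4 -0.2  1.3] ff 0.6495508190710098
tool-frame now [-0.   1.9  1. ] after turn [1.  1.6 1. ] twist 34.1
along axis 97.0 off [ 0.2  1.  -0.6] [-0.1  -0.11 -0.01]
```

>>> carry_out --increments '[[140, [0, 0, -40], 0], [140, [0, 0, -45], 0], [140, [0, 12, -45], 0], [140, [0, 45, 0], 0], [140, [0, 45, 0], 0], [140, [0, 45, 0], 0], [140, [0, 45, 0], 0], [140, [0, 45, 0], 0]]'

```text
time: 20.4
tool_pos: [0.4511, -0.2633, 0.3783]
ee_rot: [-3.138, 0.003, -0.277]
wrist_force: [-0.2, -0.2, -0.8]
width: 0.0424
finger_force: 0.0
```

>>> carry_out --increments '[[140, [0, 45, 0], 0], [140, [0, 45, 0], 0], [140, [0, 45, 0], 0], [140, [0, 20, 0], 0]]'

```text
time: 20.8
tool_pos: [0.408, -0.4142, 0.3769]
ee_rot: [-3.138, 0.004, -0.281]
wrist_force: [0.9, -0.6, -0.3]
width: 0.0425
finger_force: 0.0
```

Run:
```python
from h import *
import cv2
delta([.5166,-.036,.34],-35)
a=robot.snapshot('side');t=robot.snapshot('top');cv2.imwrite('pics/side8.png',a);cv2.imwrite('pics/top8.png',t)
cv2.imwrite('pics/m8.png',np.hstack([cv2.resize(x,(400,600),interpolation=cv2.INTER_CUBIC) for x in (a[215:335,290:370],t[225:330,245:315])]))
```

```text
t 20.8 tcp [ 0.408  -0.4142  0.3769] rpy [-179.8    0.2  -16.1] q [-0.89  0.19  0.94  0.    2.01  0.96] w 0.0425 F [ 0.9 -0.6 -0.3] ff 0.0
tool-frame now [-3.000e-01 -3.933e+02  3.840e+01] after turn [-128.  -372.1   36.9] twist 18.9
```

View pics/m8.png

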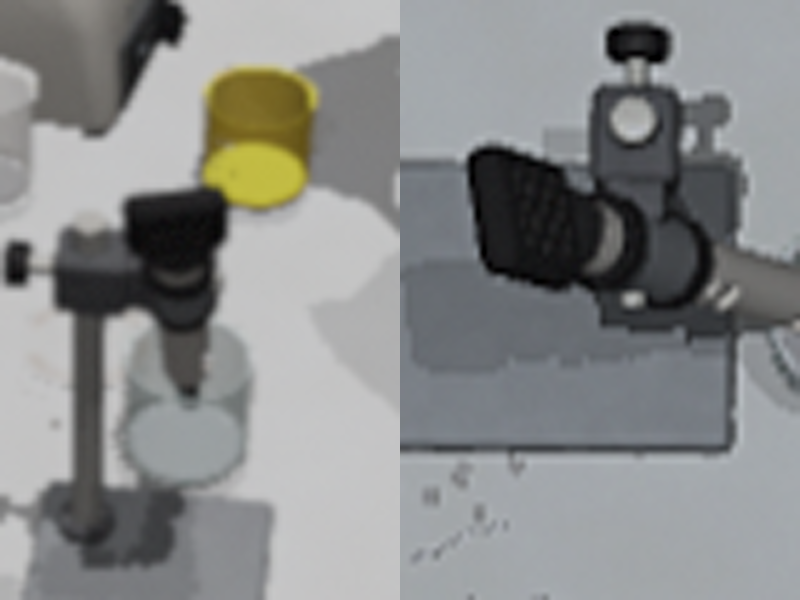

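In this view the beaker stands cleanly with the tip inside, at side crop (190,390). The grip edge at top crop (475,150)→(490,270) gives a turn about 0.75 rad above locked, so the pin is already in the notch. I'll go back in at the matching yaw, pinch, and turn it the rest of the way with the pinch held.

>>> carry_out --increments '[[140, [0, -45, 0], 0], [140, [0, -45, 0], 0], [140, [0, -45, 0], 0], [140, [0, -45, 0], 0], [140, [0, -45, 0], 0], [140, [0, -45, 0], 0], [140, [0, -45, 0], 0], [140, [0, -45, 0], 0]]'

```text
time: 21.7
tool_pos: [0.5076, -0.0616, 0.3799]
ee_rot: [-3.14, 0.0, -0.275]
wrist_force: [1.1, -0.1, 0.5]
width: 0.0426
finger_force: 0.0
```

>>> carry_out --increments '[[140, [0, -25, 0], -6.5], [140, [0, 0, 0], -6.5], [140, [0, 0, 0], -6.5], [140, [0, 0, 0], -6.5], [140, [0, 0, 0], 0], [140, [0, 0, 0], 0]]'

```text
time: 22.3
tool_pos: [0.5145, -0.0404, 0.3797]
ee_rot: [-3.141, 0.0, 0.175]
wrist_force: [-0.3, -0.0, 0.2]
width: 0.0428
finger_force: 0.0
```

Run:
```python
from h import *
delta([.5165,-.036,.246],10)
```

```text
t 22.3 tcp [ 0.5145 -0.0404  0.3797] rpy [-180.    0.   10.] q [-0.19  0.04  1.11  0.    2.    1.21] w 0.0428 F [-0.3 -0.   0.2] ff 0.0
tool-frame now [  2.7  -3.9 133.7] after turn [  2.7  -4.  133.7] twist 0.0
```

>>> carry_out --increments '[[140, [3, -4, 25], 0], [140, [0, 0, 30], 0], [140, [0, 0, 30], 0], [140, [0, 0, 25], 0], [140, [0, 0, 12], 0], [140, [0, 0, 8], 0], [140, [0, 0, 3], 0], [140, [0, 0, 0], 0]]'

```text
time: 23.1
tool_pos: [0.5176, -0.0375, 0.2474]
ee_rot: [3.141, -0.001, 0.175]
wrist_force: [0.2, -0.4, 0.1]
width: 0.0422
finger_force: 0.0
```

>>> carry_out --increments '[[180, [0, 0, 0], 0], [220, [0, 0, 0], 0], [255, [0, 0, 0], 0], [255, [0, 0, 0], 0]]'

```text
time: 23.5
tool_pos: [0.5178, -0.0378, 0.2477]
ee_rot: [3.14, -0.002, 0.175]
wrist_force: [0.2, 0.4, 1.2]
width: 0.0218
finger_force: 27.9
```

Run:
```python
from h import *
delta([.5165,-.036,.246],-40)
ext([.5133,.0132,.3346])
```

```text
t 23.5 tcp [ 0.5178 -0.0378  0.2477] rpy [ 1.799e+02 -1.000e-01  1.000e+01] q [-0.18  0.01  1.39 -0.    1.73  1.21] w 0.0218 F [0.2 0.4 1.2] ff 27.930306268469025
tool-frame now [-1.  -2.   1.7] after turn [-2.1 -0.5  1.7] twist 50.0
along axis 100.9 off [ 0.7 -0.7  0.4] [-0.28 -0.16  0.22]
```

Pinched. Turning it back.

>>> carry_out --increments '[[255, [0, 0, 0], 5], [255, [0, 0, 0], 5], [255, [0, 0, 0], 5], [255, [0, 0, 0], 5], [255, [0, 0, 0], 0]]'

```text
time: 24.0
tool_pos: [0.5177, -0.037, 0.249]
ee_rot: [-3.141, -0.003, -0.175]
wrist_force: [-1.8, 2.8, 6.9]
width: 0.0214
finger_force: 30.7
```

Run:
```python
from h import *
delta([.5165,-.036,.246],-40)
ext([.5133,.0132,.3346])
```

```text
t 24.0 tcp [ 0.5177 -0.037   0.249 ] rpy [-179.9   -0.2  -10. ] q [-0.18  0.01  1.39  0.    1.74  1.56] w 0.0214 F [-1.8  2.8  6.9] ff 30.6949866208015
tool-frame now [-1.3 -0.7  3. ] after turn [-1.5  0.   3. ] twist 30.0
along axis 99.3 off [ 0.6 -0.6  0.4] [ 0.04  0.23 -0.02]
```

>>> carry_out --increments '[[255, [0, 0, 0], 5], [255, [0, 0, 0], 5], [255, [0, 0, 0], 5], [255, [0, 0, 0], 5], [255, [0, 0, 0], 0]]'

```text
time: 24.5
tool_pos: [0.5171, -0.0367, 0.2487]
ee_rot: [-3.14, -0.001, -0.524]
wrist_force: [-2.6, 2.5, 6.5]
width: 0.0196
finger_force: 30.5
```

Run:
```python
from h import *
delta([.5165,-.036,.246],-40)
ext([.5133,.0132,.3346])
```

```text
t 24.5 tcp [ 0.5171 -0.0367  0.2487] rpy [-1.799e+02 -1.000e-01 -3.000e+01] q [-0.18  0.01  1.39  0.    1.74  1.91] w 0.0196 F [-2.6  2.5  6.5] ff 30.47447496701352
tool-frame now [-0.9 -0.3  2.7] after turn [-0.9 -0.2  2.7] twist 10.0
along axis 99.4 off [ 0.  -0.3  0.2] [ 0.22  0.47 -0.06]
```

>>> carry_out --increments '[[255, [0, 0, 0], 4], [255, [0, 0, 0], 4], [255, [0, 0, 0], 4], [255, [0, 0, 0], 0]]'

```text
time: 24.9
tool_pos: [0.5165, -0.0354, 0.2489]
ee_rot: [-3.139, 0.002, -0.73]
wrist_force: [-4.4, 6.3, 7.5]
width: 0.0204
finger_force: 32.5
```

Run:
```python
from h import *
delta([.5165,-.036,.246],-40)
ext([.5133,.0132,.3346])
```

```text
t 24.9 tcp [ 0.5165 -0.0354  0.2489] rpy [-1.799e+02  1.000e-01 -4.180e+01] q [-0.18  0.01  1.39  0.    1.74  2.12] w 0.0204 F [-4.4  6.3  7.5] ff 32.52656321164977
tool-frame now [0.4 0.4 2.9] after turn [0.4 0.4 2.9] twist -1.8
along axis 98.6 off [-0.6  0.6 -0.3] [0.69 0.91 0.59]
```

>>> carry_out --increments '[[255, [0, 0, 0], 4], [255, [0, 0, 0], 3], [255, [0, 0, 0], 0], [255, [0, 0, 0], 0]]'

```text
time: 25.3
tool_pos: [0.5157, -0.0346, 0.2489]
ee_rot: [-3.14, 0.005, -0.85]
wrist_force: [-6.1, 6.4, 8.1]
width: 0.0221
finger_force: 35.2
```

Run:
```python
from h import *
delta([.5165,-.036,.246],-40)
ext([.5133,.0132,.3346])
```

```text
t 25.3 tcp [ 0.5157 -0.0346  0.2489] rpy [-179.9    0.3  -48.7] q [-0.18  0.01  1.39  0.    1.74  2.24] w 0.0221 F [-6.1  6.4  8.1] ff 35.20513485185802
tool-frame now [1.6 0.3 2.9] after turn [1.5 0.5 2.9] twist -8.7
along axis 98.1 off [-1.3  1.1 -0.7] [1.05 1.33 0.84]
```

At the stop: torque is rising and the grip no longer follows. Releasing and retreating.

>>> carry_out --increments '[[200, [0, 0, -2], 0], [170, [0, 0, 0], 0], [130, [0, 0, 0], 0], [120, [0, 0, 0], 0], [120, [0, 0, -20], 0], [120, [0, 0, -40], 0], [120, [0, 0, -40], 0], [120, [0, 0, -40], 0]]'

```text
time: 26.1
tool_pos: [0.5171, -0.0379, 0.3896]
ee_rot: [3.141, 0.0, -0.856]
wrist_force: [1.2, 0.1, 0.3]
width: 0.0499
finger_force: 0.0
```

>>> carry_out --increments '[[120, [20, 30, 0], 0], [120, [25, 35, 0], 0], [120, [25, 35, 0], 0], [120, [25, 35, 0], 0], [120, [25, 35, 0], 0], [120, [25, 35, 0], 0], [120, [25, 35, 0], 0], [120, [25, 35, 0], 0]]'

```text
time: 26.9
tool_pos: [0.437, -0.3673, 0.3883]
ee_rot: [3.141, 0.0, -0.856]
wrist_force: [1.0, 0.8, -0.0]
width: 0.0497
finger_force: 0.0
```

Run:
```python
from h import *
import cv2
delta([.5165,-.036,.246],-40)
t=robot.snapshot('top');a=robot.snapshot('side');cv2.imwrite('pics/top9.png',t);cv2.imwrite('pics/side9.png',a)
def edge(im,y0,y1,x0,x1):
    m=(im[y0:y1,x0:x1].max(2)<45).astype(np.uint8);n,l,st,_=cv2.connectedComponentsWithStats(m);k=1+st[1:,4].argmax()
    pts=np.argwhere(l==k)[:,::-1]+[x0,y0];return st[k,4],cv2.convexHull(pts.astype(np.int32))[:,0].tolist()
for n,r in (("top",(245,280,252,278)),("side",(245,272,312,338))):
    for i in ("8","9"): print(n,i,edge(cv2.imread(f"pics/{n}{i}.png"),*r))
d=cv2.absdiff(cv2.imread("pics/side8.png"),a)[262:320,300:350];print("beaker region diff",d.max(),(d.max(2)>40).sum())
p=[.51845,-.07803,-1.4953,.16953];c,s=np.cos(p[2]),np.sin(p[2])
R=np.array([[c,-s,0],[s,c,0],[0,0,1]])@Ro.from_euler("y",-30,degrees=True).as_matrix()
for al in (55,70,85,100):
    b=np.radians(al);print(al,[proj("top",R@np.array([x*np.cos(b)-y*np.sin(b),x*np.sin(b)+y*np.cos(b),.093])+[p[0],p[1],p[3]]).round().tolist() for x in(-.022,.022) for y in(-.0075,.0075)])
```

```text
t 26.9 tcp [ 0.437  -0.3673  0.3883] rpy [180.   0. -49.] q [-0.8   0.17  0.95 -0.    2.03  1.63] w 0.0497 F [ 1.   0.8 -0. ] ff 0.0
tool-frame now [-197.9 -277.3  142.2] after turn [-152.  -304.9  142.3] twist -9.0
top 8 (np.int32(405), [[277, 274], [272, 275], [271, 275], [264, 273], [261, 272], [259, 270], [257, 257], [257, 252], [259, 251], [263, 251], [270, 253], [272, 254], [277, 259]])
top 9 (np.int32(428), [[277, 275], [266, 274], [258, 272], [255, 271], [254, 269], [254, 266], [255, 264], [261, 254], [264, 251], [265, 251], [275, 254], [277, 255]])
side 8 (np.int32(295), [[334, 261], [331, 271], [312, 271], [312, 270], [316, 255], [330, 253], [331, 253], [333, 254], [334, 255]])
side 9 (np.int32(251), [[332, 268], [331, 271], [312, 271], [312, 270], [317, 252], [318, 250], [320, 250], [332, 259]])
beaker region diff 148 27
55 [[256.0, 274.0], [250.0, 269.0], [268.0, 253.0], [262.0, 249.0]]
70 [[259.0, 274.0], [252.0, 272.0], [266.0, 250.0], [259.0, 249.0]]
85 [[261.0, 273.0], [255.0, 273.0], [263.0, 249.0], [257.0, 249.0]]
100 [[264.0, 272.0], [257.0, 274.0], [261.0, 248.0], [254.0, 251.0]]
```

The grip edge is back at its parked slope: (264,251)→(254,266) now, (229,239)→(218,257) parked. The beaker hasn't moved, so I'm handing in.

```bash
python3 -c "
from bench import robot
print(robot.close_job())"
```

```text
the job is handed in; nothing more can be done
None
```

The job is handed in at about 27 s of the 58 s, but the hand-in returned no verdict. By my measurements, the beaker stands upright under the electrode, and the tip is about 14 mm above its floor. The holder is twisted back to its stop at the 0.100 m notch, and I saw no contact with the other things on the bench.

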